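# Refit the carousel's retaining clip with the fork tool

### The arm

A 6-joint arm with a two-finger parallel gripper is mounted at the origin on the work surface. World frame = base frame: x ahead of the robot, y to its left, z up, the work surface at z = 0. Lengths are in m, angles in rad, forces in N, time in s.
With the tool pointing down it reaches from about 0.25 to 0.725 m from the base axis. Payload 4 kg.
Tool frame: the origin (TCP) lies on the centre line of the jaws, within the pads' length; the fingertips stand 14 mm ahead of it and the grasp point (between the pads) lies 5 mm behind it; z points along the fingers, x is the direction in which the jaws open and shut, and the axes are right-handed (so a half turn about z gives the same grasp; the last joint's range is limited). The gripper opens to 85 mm and grips with 20 to 120 N. Pads are 22 mm wide; open, the fingers measure 114 mm over their backs; the gripper's body (76 mm by 85 mm) begins 54 mm behind the grasp point. The pads swing forward as they close: fully open they stand 13 mm farther back than shut.
Start: joints at [1.287, 0.241, 0.005, 1.335, 0, 1.571], TCP at [0.14, 0.48, 0.209] pointing down, gripper open.
Joint ranges: [-2.72, 2.72], [-1.05, 1.87], [-1.09, 1.28], [-1.99, 2.15], [-1.42, 1.44], [-3.14, 3.14]. Speed limits (rad/s): [2.79, 2.79, 3.14, 3.14, 3.14, 3.14].

### API

Orientations are given as a unit quaternion [x, y, z, w].
In Python, from workcell import bot gives the robot as it stands.
- The arm moves only by the tool play_rows, never from a script. Its argument "motion" is a list of rows, each an object with "fingers": the closure, from -1 (fully open) to 1 (shut), so that 0 is half open; "translation": the shift along the tool's x, y, z in cm, a list of three; "roll": the turn about the tool's z in degrees. A call has 1 to 20 rows; each row is the pose to reach, as a shift and turn from the pose commanded when the call began, along the tool's axes at that moment; what a row does not reach only later rows make up. A row lasts 1/12 s, in which the tool goes at most 41.7 mm and 7.16 degrees, less where a joint would pass 70% of its speed; a pose out of reach is approached as far as the arm can. A call with a gripper value outside its range is refused whole. The fingers move at their own pace and stop on an object; the grip force is fixed at half the most. Time passes only in rows, so rows that repeat a pose let the fingers close. It gives the time, the measured TCP pose, the force and the opening at its end, in the units of the state.
- bot.get_obs(): the state, without advancing time (a new reading comes with each control period).
- bot.camera(name): name is "side" or "top" or "wrist"; returns a dict with "pixels" (384x512x3 uint8, red, green, blue), "intrinsics" (3x3 intrinsics, pixels), "world_to_cam" (4x4, takes a point from world to camera coordinates). Camera axes: x right, y down, z forward; pixel columns grow to the right and rows downward; lengths in m; the calibration is good to about 2 mm. A picture is of the moment at which its call begins. There is no depth.
- bot.job_done(): hands the job in, once; it reports no verdict.
The state is a dict: "clock": time; "joint_pos": joint angles; "joint_vel": joint speeds; "tau": joint torques, N m; "eef_pos": TCP position; "tool_rot": TCP orientation; "ft_force": force on the tool from outside, world axes, zero at the start; "ft_torque": the same for the moment, N m; "grip_width": finger opening in m.
Only numpy, scipy, OpenCV 4.12 (cv2) and the standard library are available. Lean on these libraries where they do the work, as an engineer would, in place of code of your own. Each camera call takes 0.05 s, during which the arm holds its last target. There are 200 camera calls.

### The job

The instrument carousel's split retaining clip is off: take the fork tool from its white tray and with its fork, never with the gripper itself, slide the clip over the turntable onto the spindle until it snaps into the groove. Finish with a firm press home of 11 to 14 N kept up for half a second, and at no time push on the clip with more than 16 N. Then back off, stand the fork tool upright and flat on the floor of its white tray again and let go, without disturbing the vial and the cup on the turntable.

Things in the scene. Friction and masses are not known exactly. Their poses are not given: they have to be found in the camera images.
- carousel: Instrument carousel, fixed (it does not turn): grey hub with a flat round aluminium turntable, 200 mm in diameter, top face 40 mm above the counter. Origin: on the axis at counter height, z up. An upright steel spindle stands at its centre; three thin upright rods, 45 mm tall, stand on its +x half, 45 mm or more from the axis.
- spindle (a point): Point on the spindle's axis at the turntable's top face. From here up: groove 14 mm in diameter and 11 mm high, then a head 21 mm in diameter and 10 mm high with a tapered top. The groove is round, so the clip may be pushed on from any side.
- clip: Split retaining clip of dark steel, flat on the turntable, mouth roughly towards the spindle; 8 mm thick, 28 mm wide, 27 mm long. Origin: underside, where the spindle's axis lies when the clip is fully home; x points out of the mouth (the clip goes on along its +x), z up. Back bar x -17 to -7 mm, y -14 to 14 mm; its inner face ends up against the groove. Seated, about 1 mm of play is left.
- clip_arm_l (a joint): Spread of the clip's sprung arm on its +y side (rad): 0 closed, about 0.1 as its nub passes the groove, near 0 once snapped in. The arms run from the ends of the back bar to x = 10 mm of the clip, with round nubs at x 6.5 mm, 10.4 mm apart.
- clip_arm_r (a joint): The same for the arm on the -y side. The nubs meet the groove when the clip's origin is about 12.5 mm from the axis; it takes about 5 to 9 N of push to spread them, the push then drops as they snap past the groove's middle, and rises steeply when the back bar meets the groove.
- fork: Fork tool standing on its flat underside in the white tray: black upright handle on an 8 mm thick steel foot, 0.15 to 0.22 kg. Origin: underside, below the handle's centre; x points to the fork, z up. Handle 40 mm along x, 22 mm across y (grasp it across y from above), height 8 to 60 mm; good grasp height 33 mm. The foot starts at x -33 mm.
- fork_grip (a point): Grasp point on the fork tool, in the handle 33 mm above its underside. The 8 mm thick fork blade is clamped in the foot at a setting that differs each time: its flat push face lies 36 to 54 mm ahead of the handle's centre (along x). Two prongs reach 18 mm past the face, 33 mm apart inside, flared, 51 mm wide overall; they embrace the clip's back bar with 2.5 mm play on either side.
- tray: White shallow tray, fixed, 200 x 140 mm outside, rim 12 mm high, walls and floor 4 mm thick. Origin: centre of its underside on the counter; x is its long side, z up.
- vial: Small amber glass jar, 22 mm in diameter, 45 mm tall, loose on the turntable. Origin: centre of its underside.
- cup: Small clear plastic cup, 40 mm in diameter, 35 mm tall, loose on the turntable. Origin: centre of its underside.
Not all that is in view belongs to the job. What is meant by the clip is not green or yellow, and is the smaller of those in its own colour.

How it is judged:
On the way, in this order (a step that is already met when the one before it is completed fails the run):
1. the fork tool is lifted out of its tray (z of fork in the frame of tray above 0.02 m), for 0.1 s.
2. the clip is snapped into the groove and the fork presses it home with more than 9.5 N (horizontal distance between clip and spindle below 0.0025 m and z of clip in the frame of spindle between -0.002 and 0.004 m and value of joint each of clip_arm_l, clip_arm_r below 0.05 rad and contact force between fork and clip above 9.5 N), for 0.2 s.
At the end, for the whole second after the job is handed in: The clip sits in the spindle's groove, its origin within 2.5 mm of the axis and its arms closed (under 0.05 rad); the fork tool stands upright, flat on the floor of the white tray, at rest (horizontal distance between clip and spindle below 0.0025 m and z of clip in the frame of spindle between -0.002 and 0.004 m and value of joint each of clip_arm_l, clip_arm_r below 0.05 rad and x of fork in the frame of tray between -0.09 and 0.09 m and y of fork in the frame of tray between -0.06 and 0.06 m and z of fork in the frame of tray between 0.001 and 0.007 m and angle between fork's own z axis and vertical below 0.07 rad and linear speed of each of fork, clip below 0.02 m/s); the robot touches nothing.
It fails at once if the fork pushes the clip with more than 17.5 N (contact force between fork and clip above 17.5 N).
It fails at once if the gripper touches the clip (contact force between the fingers and clip above 0.5 N).
It fails at once if the vial is moved by more than 15 mm (distance of vial from where it was at the start of the episode above 0.015 m).
It fails at once if the cup is moved by more than 15 mm (distance of cup from where it was at the start of the episode above 0.015 m).
It also fails if it takes over 64 s, if anything falls off the work surface, if the arm or the gripper's body presses on something with over 40 N, if the wrist force passes 120 N, or if a joint passes its speed limit or range.

## Working session

There is one attempt and no reset: what is moved stays moved. The work goes in short steps, Python scripts to look and compute and a tool call to move; the robot and the scene stay as the last step left them, time stands still between calls to the robot, and variables do not carry over. Pictures are saved under pics/ and viewed, about 8 in all and at most 12, crops included, and the job is handed in when it is done.

Besides the shell and the picture viewer there is one more tool, called after "Call:" in YAML: its name, and indented under it one key for each argument. play_rows: Moves the arm, as the interface text tells. Its arguments: {"type":"object","properties":{"motion":{"type":"array","items":{"type":"object","properties":{"fingers":{"type":"number"},"translation":{"type":"array","items":{"type":"number"}},"roll":{"type":"number"}}}}},"required":["motion"]}

```bash
ls; mkdir -p pics; cat > h.py <<'E'
import numpy as np, cv2
from workcell import bot
def snap(n,f):
    c=bot.camera(n); cv2.imwrite(f'pics/{f}.png',c['pixels'][:,:,::-1]); np.savez(f'pics/{f}.npz',**c); return c
def ray(c,uv,z):
    K=np.array(c['intrinsics']);T=np.array(c['world_to_cam']);R=T[:3,:3];t=T[:3,3]
    uv=np.atleast_2d(np.array(uv,float)); d=(np.linalg.inv(K)@np.c_[uv,np.ones(len(uv))].T).T@R
    o=-R.T@t; return o+d*((z-o[2])/d[:,2])[:,None]
def proj(c,P):
    K=np.array(c['intrinsics']);T=np.array(c['world_to_cam']);p=np.atleast_2d(P)@T[:3,:3].T+T[:3,3]
    q=p@K.T; return q[:,:2]/q[:,2:]
E
python3 - <<'E'
from h import *
a=snap('top','top0');b=snap('side','side0')
print({k:np.round(v,3) for k,v in bot.get_obs().items()})
im=np.vstack([a['pixels'],b['pixels']])[:,:,::-1]
cv2.imwrite('pics/top0b.png',cv2.resize(a['pixels'][:,:,::-1],(768,576),interpolation=cv2.INTER_CUBIC))
cv2.imwrite('pics/side0b.png',cv2.resize(b['pixels'][:,:,::-1],(768,576),interpolation=cv2.INTER_CUBIC))
for c in(a,b):
  T=c['world_to_cam'];print(-T[:3,:3].T@T[:3,3],T[2,:3],c['intrinsics'][0][0])
E
```

```text
pics
{'clock': np.float64(0.1), 'joint_pos': array([1.287, 0.241, 0.004, 1.335, 0.   , 1.571]), 'joint_vel': array([-0.   , -0.002,  0.003,  0.   , -0.   , -0.001]), 'tau': array([-1.0000e-03, -3.7314e+01,  2.5301e+01,  1.1000e-02, -0.0000e+00,
       -0.0000e+00]), 'eef_pos': array([0.14 , 0.479, 0.208]), 'tool_rot': array([ 0.8  ,  0.6  , -0.001,  0.001]), 'ft_force': array([-0.076,  0.235, -0.956]), 'ft_torque': array([ 0.031, -0.03 ,  0.028]), 'grip_width': np.float64(0.085)}
[ 0.34473866 -0.01540846  1.0056137 ] [ 0.21796471  0.00957892 -0.97590964] 393.2766126515954
[ 0.17098455 -0.36765779  0.53983596] [ 0.54193049  0.50085798 -0.67487231] 367.13694172429746
```

View pics/top0b.png

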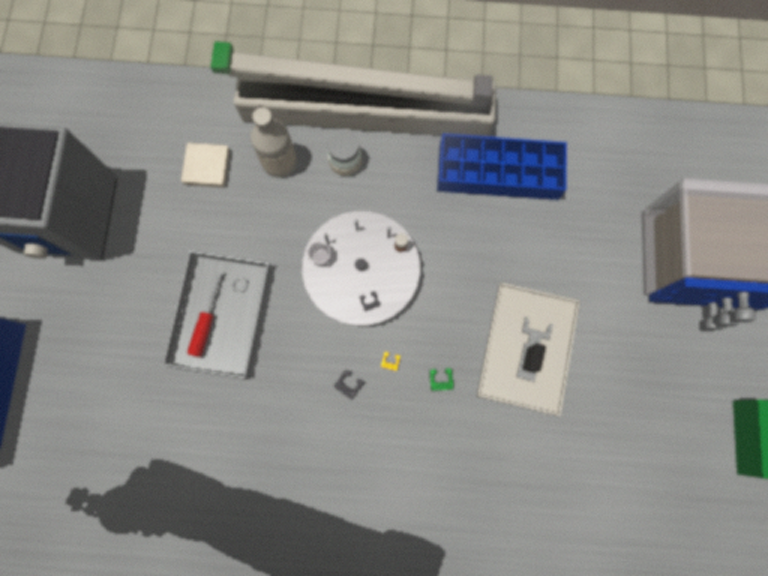

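View pics/side0b.png

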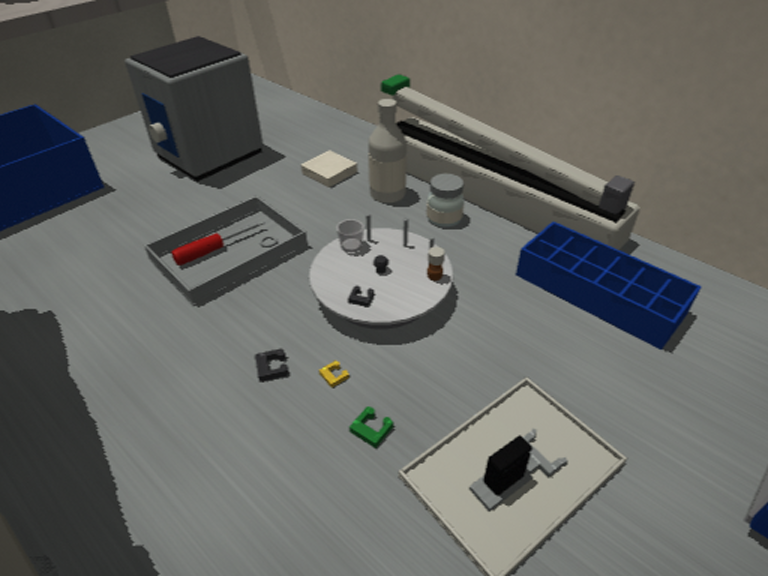

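The top view shows the spindle at (361,265), the dark clip at (370,300), the vial at (401,243) and the cup at (320,254). The fork's handle is at (534,358) in the white tray, with its fork pointing up (+x). In the side view the fork's prongs are at (545,455). All of these are in 1.5x pixels.

```bash
python3 - <<'E'
from h import *
for n in('top0','side0'):
    c=dict(np.load(f'pics/{n}.npz')); im=c['pixels']; g=im.max(2)
    m=(g<60).astype('uint8')
    N,l,s,cen=cv2.connectedComponentsWithStats(m)
    for i in range(1,N):
        if 12<s[i,4]<1500: 
            z=.05 if 0 else .044
            r=cv2.minAreaRect(np.argwhere(l==i)[:,::-1].astype('float32'))
            print(n,s[i],np.round(cen[i],1),'z.045',np.round(ray(c,cen[i],.044)[0],3),'z.064',np.round(ray(c,cen[i],.064)[0],3),np.round(r[1],1),round(r[2],1))
c=dict(np.load('pics/top0.npz'))
print('tray corners',np.round(ray(c,np.array([[500,285],[578,299],[560,413],[479,397]])/1.5,.012),3))
print('table L R T B',np.round(ray(c,np.array([[303,268],[421,268],[361,211],[361,324]])/1.5,.04),3))
print('prongs,heel',np.round(ray(c,np.array([[526,321],[549,326],[528,375]])/1.5,.012),3))
print('vial cup',np.round(ray(c,np.array([[401,243],[320,254]])/1.5,[.075]),3))
E
```

```text
top0 [ 160   55  132   17 1093] [219.2  63.3] z.045 [0.906 0.115 0.044] z.064 [0.895 0.113 0.064] [131.2  10.3] 4.0
top0 [27 97 10 35 49] [ 31.4 115.2] z.045 [0.72  0.589 0.044] z.064 [0.712 0.577 0.064] [ 2.1 35.1] 12.5
top0 [ 35 118  43  54 877] [ 57.3 143.2] z.045 [0.649 0.508 0.044] z.064 [0.642 0.497 0.064] [39.  53.9] 9.5
top0 [ 25 133   4  13  18] [ 26.3 139.1] z.045 [0.654 0.59  0.044] z.064 [0.647 0.577 0.064] [ 1.8 12.4] 11.3
top0 [  4 159  12   5  24] [ 10.4 160.5] z.045 [0.594 0.618 0.044] z.064 [0.589 0.605 0.064] [11.2  3.4] 14.0
top0 [ 25 158   6   6  19] [ 28.1 160.2] z.045 [0.598 0.574 0.044] z.064 [0.593 0.562 0.064] [6.4 3.3] 33.7
top0 [ 32 161  14   9  63] [ 36.9 166. ] z.045 [0.585 0.549 0.044] z.064 [0.58  0.537 0.064] [14.2  7. ] 18.4
top0 [350 231  12  16 149] [355.5 238.5] z.045 [ 0.461 -0.261  0.044] z.064 [ 0.458 -0.256  0.064] [ 9.5 16.5] 14.0
side0 [ 0  0 14  2 19] [6.4 0.3] z.045 [0.756 1.767 0.044] z.064 [0.733 1.681 0.064] [ 1. 13.] 90.0
side0 [  0   0  81  27 793] [34.6 12.2] z.045 [0.767 1.487 0.044] z.064 [0.743 1.412 0.064] [12.1 82.9] 77.0
side0 [
[... 4128 characters left out ...]
34  10  11  18] [385.4 339.1] z.045 [ 0.466 -0.337  0.044] z.064 [ 0.454 -0.338  0.064] [ 1.4 13.4] 45.0
side0 [499 336  13  30 245] [506.5 351.4] z.045 [ 0.56  -0.466  0.044] z.064 [ 0.544 -0.462  0.064] [29. 12.] 90.0
side0 [339 354  31  30  55] [353.9 369.3] z.045 [ 0.401 -0.326  0.044] z.064 [ 0.391 -0.328  0.064] [ 1.8 41.7] 46.4
tray corners [[ 0.586 -0.209  0.012]
 [ 0.572 -0.344  0.012]
 [ 0.377 -0.315  0.012]
 [ 0.393 -0.18   0.012]]
table L R T B [[ 0.584  0.129  0.04 ]
 [ 0.599 -0.07   0.04 ]
 [ 0.693  0.04   0.04 ]
 [ 0.496  0.024  0.04 ]]
prongs,heel [[ 0.526 -0.255  0.012]
 [ 0.521 -0.295  0.012]
 [ 0.435 -0.261  0.012]]
vial cup [[ 0.63  -0.032  0.075]
 [ 0.601  0.099  0.075]]
```

Call:
play_rows:
  motion:
    - {"translation":[-34.5,45.5,-3],"roll":-16,"fingers":-1}
    - {"translation":[-34.5,45.5,-3],"roll":-16,"fingers":-1}
    - {"translation":[-34.5,45.5,-3],"roll":-16,"fingers":-1}
    - {"translation":[-34.5,45.5,-3],"roll":-16,"fingers":-1}
    - {"translation":[-34.5,45.5,-3],"roll":-16,"fingers":-1}
    - {"translation":[-34.5,45.5,-3],"roll":-16,"fingers":-1}
    - {"translation":[-34.5,45.5,-3],"roll":-16,"fingers":-1}
    - {"translation":[-34.5,45.5,-3],"roll":-16,"fingers":-1}
    - {"translation":[-34.5,45.5,-3],"roll":-16,"fingers":-1}
    - {"translation":[-34.5,45.5,-3],"roll":-16,"fingers":-1}
    - {"translation":[-34.5,45.5,-3],"roll":-16,"fingers":-1}
    - {"translation":[-34.5,45.5,-3],"roll":-16,"fingers":-1}
    - {"translation":[-34.5,45.5,-3],"roll":-16,"fingers":-1}
    - {"translation":[-34.5,45.5,-3],"roll":-16,"fingers":-1}
    - {"translation":[-34.5,45.5,-3],"roll":-16,"fingers":-1}
    - {"translation":[-34.5,45.5,-3],"roll":-16,"fingers":-1}
    - {"translation":[-34.5,45.5,-3],"roll":-16,"fingers":-1}
    - {"translation":[-34.5,45.5,-3],"roll":-16,"fingers":-1}

```text
clock: 1.6
eef_pos: [0.4793, 0.0223, 0.2383]
tool_rot: [0.708, 0.706, -0.0, -0.0]
ft_force: [-0.3, 0.6, 0.8]
grip_width: 0.0851
```

```bash
python3 - <<'E'
from h import *
a=snap('wrist','w1'); o=bot.get_obs()
print(o['clock'],o['eef_pos'],o['tool_rot'],o['joint_pos'],o['ft_force'])
T=a['world_to_cam'];print(-T[:3,:3].T@T[:3,3],T[2,:3],T[0,:3],a['intrinsics'][0][0])
cv2.imwrite('pics/w1b.png',cv2.resize(a['pixels'][:,:,::-1],(768,576),interpolation=cv2.INTER_CUBIC))
E
```

```text
1.65 [0.47933634 0.02250057 0.23850043] [ 7.08028010e-01  7.06184257e-01 -1.87910906e-04 -3.12035889e-04] [4.67643672e-02 1.89983186e-01 1.81988567e-02 1.39970978e+00
 2.09309041e-04 4.93717562e-02] [ 1.26007401 -0.0784921  -0.34023822]
[0.40645375 0.02307723 0.40450702] [ 2.82134520e-01 -3.33653093e-04 -9.59374797e-01] [2.67901295e-03 9.99996315e-01 4.40068021e-04] 288.6945189609827
```

View pics/w1b.png

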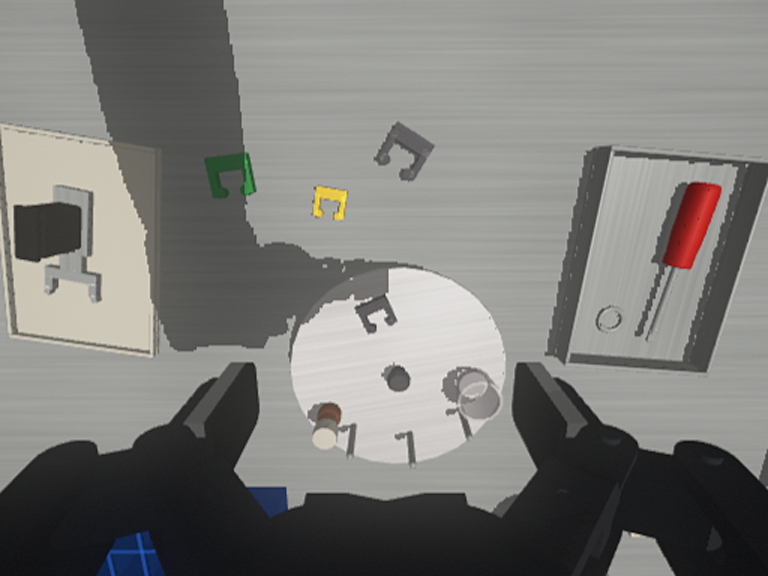

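The wrist view shows the clip at about (377,315) with its mouth facing the spindle at (398,378). The vial is at (326,425), the cup at (478,393), and the fork's prongs are at (45–100,290). Next I'll measure all of these.

```bash
python3 - <<'E'
from h import *
c=dict(np.load('pics/w1.npz')); im=c['pixels']; g=im.max(2)
def comp(box,m):
    x0,y0,x1,y1=box; N,l,s,cen=cv2.connectedComponentsWithStats(m[y0:y1,x0:x1].astype('uint8'))
    i=1+np.argmax(s[1:,4]); p=np.argwhere(l==i)[:,::-1]+[x0,y0]; return p
clip=comp((225,190,275,228),g<85); sp=comp((250,238,285,265),g<100)
P=ray(c,clip,.048)[:,:2]; r=cv2.minAreaRect(P.astype('float32')); print('clip',len(clip),np.round(r[0],4),np.round(r[1],4),r[2],np.round(cv2.boxPoints(r),4).tolist())
S=ray(c,sp,.060)[:,:2];print('spindle',sp.min(0),sp.max(0),S.mean(0),S.min(0),S.max(0))
tt=(g>185)
t=comp((185,170,345,315),tt); Q=ray(c,cv2.convexHull(t.astype('int32'))[:,0],.040)[:,:2]; (cc,rr)=cv2.minEnclosingCircle(Q.astype('float32'));print('table',cc,rr)
cv2.imwrite('pics/w1crop.png',np.hstack([cv2.resize(im[185:275,215:335,::-1],(480,360),interpolation=cv2.INTER_NEAREST),cv2.resize(im[110:210,0:80,::-1],(288,360),interpolation=cv2.INTER_NEAREST)]))
E
```

```text
clip 30 [0.5217 0.0098] [0.0043 0.0274] 18.16656494140625 [[0.5153999924659729, 0.022099999710917473], [0.5239999890327454, -0.0038999998942017555], [0.527999997138977, -0.0026000000070780516], [0.5195000171661377, 0.023399999365210533]]
spindle [258 244] [272 260] [0.58755649 0.03380446] [0.57763607 0.02452391] [0.60113199 0.0431279 ]
table (0.5956981778144836, 0.036382824182510376) 0.10231860727071762
```

View pics/w1crop.png

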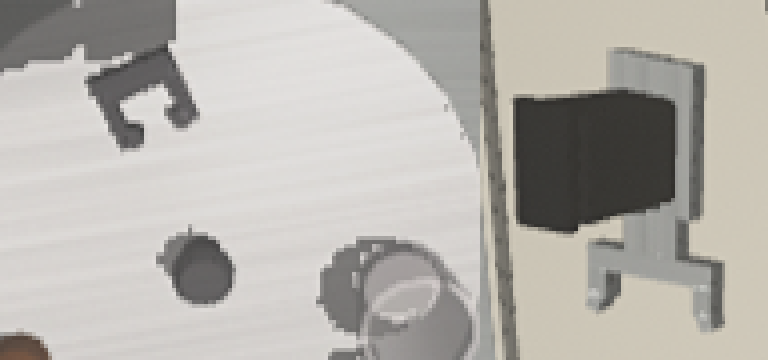

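```bash
python3 - <<'E'
from h import *
c=dict(np.load('pics/w1.npz')); f=lambda a:np.array(a,float)/4+[215-.5+.125,185-.5+.125]
C=ray(c,f([[91,92],[170,58],[197,118],[124,150]]),.048)[:,:2]*1000
print('clip corners',C.round(1).tolist())
print('lens',[np.linalg.norm(C[i]-C[(i+1)%4]).round(1) for i in range(4)])
b=C[1]-C[0]; print('bar yaw-90',np.degrees(np.arctan2(b[1],b[0]))-90, 'mid back',C[:2].mean(0),'mid front',C[2:].mean(0))
S=ray(c,f([[204,270]]),.058)[0]*1000;print('spindle',S)
d=S[:2]-C[:2].mean(0);print('dir back->spindle',np.degrees(np.arctan2(d[1],d[0])),np.linalg.norm(d))
g=lambda a:(np.array(a,float)-[480,0])/3.6+[0-.4,110-.4]
print('handle top',(ray(c,g([[515,97],[575,95],[577,232],[520,225]]),.064)*1000).round(1)[:,:2].tolist())
print('foot back',(ray(c,g([[612,48],[694,64]]),.012)*1000).round(1)[:,:2].tolist(),'prong tips',(ray(c,g([[600,305],[710,326]]),.012)*1000).round(1)[:,:2].tolist())
# table by ellipse of bright mask
im=c['pixels'];p=[]
o=bot.get_obs();print('tcp proj',proj(c,[o['eef_pos']]),proj(c,[o['eef_pos']+np.array([-.06,0,-.03])]))
m=cv2.morphologyEx((im.max(2)>170).astype('uint8'),cv2.MORPH_CLOSE,np.ones((15,15)))
cs,_=cv2.findContours(m[160:320,180:345],0,1);k=max(cs,key=cv2.contourArea)[:,0]+[180,160]
W=ray(c,k,.040)[:,:2];sel=W[W[:,0]>0.56];A=np.c_[2*sel,np.ones(len(sel))];s=np.linalg.lstsq(A,(sel**2).sum(1),rcond=None)[0];print('table fit',s[:2],np.sqrt(s[2]+s[0]**2+s[1]**2))
print('vial',ray(c,[[329/1.5,410/1.5]],.07)[0],'cup base',ray(c,[[473/1.5,383/1.5]],.04)[0])
E
```

```text
clip corners [[531.2, -2.3], [519.7, 23.5], [540.4, 32.4], [551.6, 8.2]]
lens [np.float64(28.3), np.float64(22.5), np.float64(26.6), np.float64(22.9)]
bar yaw-90 24.141198991627462 mid back [525.44546064  10.62969134] mid front [546.00046925  20.3000063 ]
spindle [590.53053137  34.68578608  58.        ]
dir back->spindle 20.28481793337664 69.38848698520137
handle top [[437.5, -264.3], [436.9, -244.8], [482.1, -254.4], [479.6, -272.9]]
foot back [[424.6, -268.2], [430.4, -239.2]] prong tips [[523.0, -294.4], [531.9, -252.8]]
tcp proj [[255.92033952 229.99818276]] [[255.70347509 128.26144061]]
table fit [0.59403687 0.03297639] 0.10104973005920177
vial [ 0.61492376 -0.02642075  0.07      ] cup base [0.60529839 0.10518723 0.04      ]
```

Call:
play_rows:
  motion:
    - {"translation":[-28.0,-2.0,0],"roll":100,"fingers":-1}
    - {"translation":[-28.0,-2.0,0],"roll":100,"fingers":-1}
    - {"translation":[-28.0,-2.0,0],"roll":100,"fingers":-1}
    - {"translation":[-28.0,-2.0,0],"roll":100,"fingers":-1}
    - {"translation":[-28.0,-2.0,0],"roll":100,"fingers":-1}
    - {"translation":[-28.0,-2.0,0],"roll":100,"fingers":-1}
    - {"translation":[-28.0,-2.0,0],"roll":100,"fingers":-1}
    - {"translation":[-28.0,-2.0,0],"roll":100,"fingers":-1}
    - {"translation":[-28.0,-2.0,0],"roll":100,"fingers":-1}
    - {"translation":[-28.0,-2.0,0],"roll":100,"fingers":-1}
    - {"translation":[-28.0,-2.0,0],"roll":100,"fingers":-1}
    - {"translation":[-28.0,-2.0,0],"roll":100,"fingers":-1}
    - {"translation":[-28.0,-2.0,0],"roll":100,"fingers":-1}
    - {"translation":[-28.0,-2.0,0],"roll":100,"fingers":-1}
    - {"translation":[-28.0,-2.0,0],"roll":100,"fingers":-1}

```text
clock: 2.9
eef_pos: [0.4592, -0.257, 0.2389]
tool_rot: [0.996, -0.089, 0.0, -0.0]
ft_force: [-1.1, 0.5, 0.1]
grip_width: 0.0853
```

Call:
play_rows:
  motion:
    - {"translation":[0,0,11],"roll":91,"fingers":-1}
    - {"translation":[0,0,11],"roll":91,"fingers":-1}
    - {"translation":[0,0,11],"roll":91,"fingers":-1}
    - {"translation":[0,0,11],"roll":91,"fingers":-1}
    - {"translation":[0,0,11],"roll":91,"fingers":-1}
    - {"translation":[0,0,11],"roll":91,"fingers":-1}
    - {"translation":[0,0,11],"roll":91,"fingers":-1}
    - {"translation":[0,0,11],"roll":91,"fingers":-1}
    - {"translation":[0,0,11],"roll":91,"fingers":-1}
    - {"translation":[0,0,11],"roll":91,"fingers":-1}
    - {"translation":[0,0,11],"roll":91,"fingers":-1}
    - {"translation":[0,0,11],"roll":91,"fingers":-1}
    - {"translation":[0,0,11],"roll":91,"fingers":-1}
    - {"translation":[0,0,11],"roll":91,"fingers":-1}

```text
clock: 4.07
eef_pos: [0.4591, -0.2575, 0.1288]
tool_rot: [-0.636, 0.772, -0.0, 0.0]
ft_force: [-0.0, 0.4, 0.5]
grip_width: 0.0853
```

```bash
python3 - <<'E'
from h import *
a=snap('wrist','w2'); o=bot.get_obs()
print(o['clock'],o['eef_pos'],o['tool_rot'],o['joint_pos'],o['ft_force'])
T=a['world_to_cam'];print(-T[:3,:3].T@T[:3,3]); print(proj(a,[[.459,-.259,.064],[.5275,-.2736,.012]]))
cv2.imwrite('pics/w2b.png',cv2.resize(a['pixels'][:,:,::-1],(768,576),interpolation=cv2.INTER_CUBIC))
E
```

```text
4.1167 [ 0.45911106 -0.25758366  0.12879   ] [-6.36564678e-01  7.71223319e-01 -4.33731143e-05  4.04953771e-05] [-5.11313692e-01  3.40022995e-01 -7.18785427e-02  1.15878465e+00
  4.42020356e-05  2.82100399e+00] [-0.29566397 -0.76030174  0.36509518]
[ 0.52848409 -0.27063972  0.29494977]
[[258.99693024 195.88926352]
 [260.04532929 108.55966885]]
```

View pics/w2b.png

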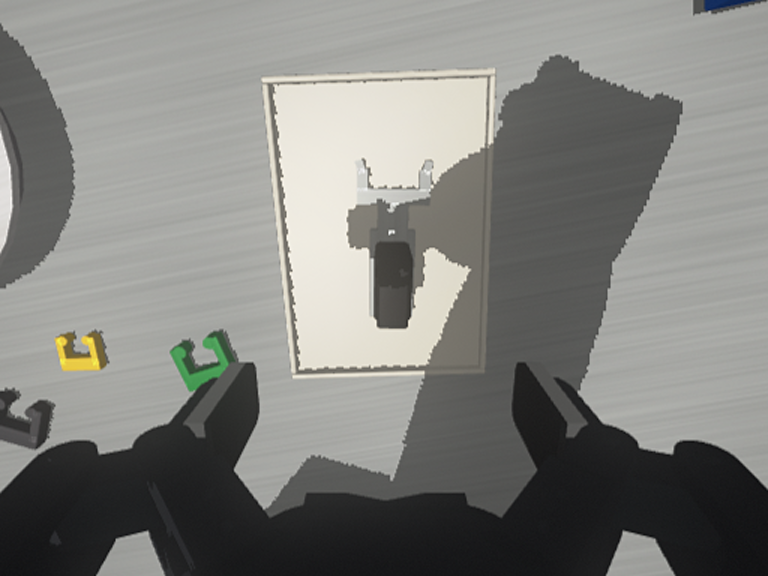

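The wrist view shows the handle at columns 376–411 with its back top edge at row 327. The push face is near row 189 and the prong tips are at (362,160) and (428,161). The fork is square to the tool.

```bash
python3 - <<'E'
from h import *
c=dict(np.load('pics/w2.npz')); o=bot.get_obs(); tcp=o['eef_pos'][:2]
ph=np.radians(-11.0); ex=np.array([np.cos(ph),np.sin(ph)]); ey=np.array([-ex[1],ex[0]])
def L(u,v,z):
    p=ray(c,[[u/1.5-.17,v/1.5-.17]],z)[0,:2]-tcp; return np.round([1000*p@ex,1000*p@ey],1)
for n,a in dict(hb_l=(377,327,.064),hb_r=(411,327,.064),handlefront_bottom=(393,242,.012),face=(395,189,.012),tipL=(362,160,.012),tipR=(428,160,.012),outL=(356,195,.012),outR=(433,195,.012)).items(): print(n,L(*a))
g=c['pixels'].max(2); print(g[115:140,263], g[150:175,262]); print(g[205:222,262])
print('side cols row 200',g[200,240:285])
E
```

```text
hb_l [-19.5   5.3]
hb_r [-19.5 -14.1]
handlefront_bottom [20.2 -4.6]
face [54.3 -5.7]
tipL [72.1 15.1]
tipR [ 72.  -26.3]
outL [50.6 19.2]
outR [ 50.6 -30. ]
[233 233 233 233 233 232 232 233 237 190 120 179 206 202 200 198 200 201
 199 197 228 224 199 150 110] [104 103  99 169 246 202  96 100 102 102  96  77  64  65  64  65  64  64
  64  64  65  64  65  66  66]
[ 81  82  81  81  81  81  82  82  81  80  80  80  78  86 196 232 228]
side cols row 200 [232 232 232 231 232 234 191 197 210 101  74  75  77  88  88  87  87  86
  84  83  83  82  81  81  80  79  79  78  76  77  75  70  66  62 144 117
 227 228 227 226 225 225 226 225 225]
```

Call:
play_rows:
  motion:
    - {"translation":[0.46,0,3],"fingers":-1}
    - {"translation":[0.46,0,6],"fingers":-1}
    - {"translation":[0.46,0,8],"fingers":-1}
    - {"translation":[0.46,0,9.5],"fingers":-1}
    - {"translation":[0.46,0,9.5],"fingers":-1}
    - {"translation":[0.46,0,9.5],"fingers":-1}
    - {"translation":[0.46,0,9.5],"fingers":1}
    - {"translation":[0.46,0,9.5],"fingers":1}
    - {"translation":[0.46,0,9.5],"fingers":1}
    - {"translation":[0.46,0,9.5],"fingers":1}
    - {"translation":[0.46,0,9.5],"fingers":1}
    - {"translation":[0.46,0,9.5],"fingers":1}
    - {"translation":[0.46,0,9.5],"fingers":1}
    - {"translation":[0.46,0,9.5],"fingers":1}
    - {"translation":[0.46,0,9.5],"fingers":1}
    - {"translation":[0.46,0,9.5],"fingers":1}

```text
schema error: expected keys fingers, translation, roll
```

Call:
play_rows:
  motion:
    - {"translation":[0.46,0,3],"roll":0,"fingers":-1}
    - {"translation":[0.46,0,6],"roll":0,"fingers":-1}
    - {"translation":[0.46,0,8],"roll":0,"fingers":-1}
    - {"translation":[0.46,0,9.5],"roll":0,"fingers":-1}
    - {"translation":[0.46,0,9.5],"roll":0,"fingers":-1}
    - {"translation":[0.46,0,9.5],"roll":0,"fingers":-1}
    - {"translation":[0.46,0,9.5],"roll":0,"fingers":1}
    - {"translation":[0.46,0,9.5],"roll":0,"fingers":1}
    - {"translation":[0.46,0,9.5],"roll":0,"fingers":1}
    - {"translation":[0.46,0,9.5],"roll":0,"fingers":1}
    - {"translation":[0.46,0,9.5],"roll":0,"fingers":1}
    - {"translation":[0.46,0,9.5],"roll":0,"fingers":1}
    - {"translation":[0.46,0,9.5],"roll":0,"fingers":1}
    - {"translation":[0.46,0,9.5],"roll":0,"fingers":1}
    - {"translation":[0.46,0,9.5],"roll":0,"fingers":1}
    - {"translation":[0.46,0,9.5],"roll":0,"fingers":1}

```text
clock: 5.45
eef_pos: [0.4585, -0.263, 0.0345]
tool_rot: [-0.634, 0.773, -0.0, 0.0]
ft_force: [-0.4, 1.2, 4.7]
grip_width: 0.0175
```

Call:
play_rows:
  motion:
    - {"translation":[0,0,0],"roll":0,"fingers":1}
    - {"translation":[0,0,-0.5],"roll":0,"fingers":1}
    - {"translation":[0,0,-1.5],"roll":0,"fingers":1}
    - {"translation":[0,0,-3],"roll":0,"fingers":1}
    - {"translation":[0,0,-5],"roll":0,"fingers":1}
    - {"translation":[0,0,-7.5],"roll":0,"fingers":1}
    - {"translation":[0,0,-10],"roll":0,"fingers":1}
    - {"translation":[0,0,-10],"roll":0,"fingers":1}
    - {"translation":[0,0,-10],"roll":0,"fingers":1}
    - {"translation":[0,0,-10],"roll":0,"fingers":1}
    - {"translation":[0,0,-10],"roll":0,"fingers":1}

```text
clock: 6.37
eef_pos: [0.4569, -0.2624, 0.1322]
tool_rot: [-0.634, 0.773, 0.001, -0.001]
ft_force: [0.1, 0.5, -1.8]
grip_width: 0.0172
```

```bash
python3 - <<'E'
from h import *
a=snap('wrist','w3'); s=snap('side','s3'); o=bot.get_obs()
print(o['clock'],o['eef_pos'],o['tool_rot'],o['ft_force'],o['ft_torque'],o['grip_width'])
u,v=proj(s,[o['eef_pos']])[0].astype(int); print(u,v)
u=min(max(u,80),432);v=min(max(v,75),300)
cr=cv2.resize(s['pixels'][v-75:v+85,u-80:u+80,::-1],(400,400),interpolation=cv2.INTER_CUBIC)
cw=cv2.resize(a['pixels'][60:320,170:350,::-1],(277,400),interpolation=cv2.INTER_CUBIC)
cv2.imwrite('pics/m3.png',np.hstack([cr,cw]))
E
```

```text
6.4667 [ 0.4569651  -0.26247436  0.13214037] [-6.34285550e-01  7.73097230e-01  1.47118647e-03 -5.90940676e-04] [-0.41026332  0.53027806 -2.19250686] [-0.02363786  0.00937865  0.00707844] 0.016944222078011942
346 275
```

View pics/m3.png

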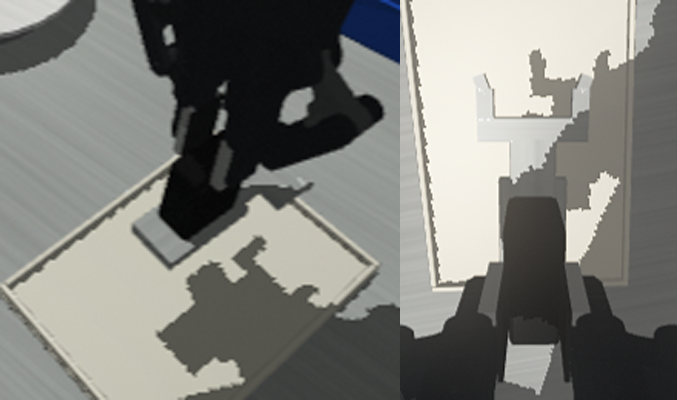

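The fork is held upright and clear of the tray. In the crop its push face is at row 118, columns 495–570.

Call:
play_rows:
  motion:
    - {"translation":[-23.6,5.8,0],"roll":-32,"fingers":1}
    - {"translation":[-23.6,5.8,0],"roll":-32,"fingers":1}
    - {"translation":[-23.6,5.8,0],"roll":-32,"fingers":1}
    - {"translation":[-23.6,5.8,0],"roll":-32,"fingers":1}
    - {"translation":[-23.6,5.8,0],"roll":-32,"fingers":1}
    - {"translation":[-23.6,5.8,0],"roll":-32,"fingers":1}
    - {"translation":[-23.6,5.8,0],"roll":-32,"fingers":1}
    - {"translation":[-23.6,5.8,0],"roll":-32,"fingers":1}
    - {"translation":[-23.6,5.8,1],"roll":-32,"fingers":1}
    - {"translation":[-23.6,5.8,2],"roll":-32,"fingers":1}
    - {"translation":[-23.6,5.8,2],"roll":-32,"fingers":1}
    - {"translation":[-23.6,5.8,2],"roll":-32,"fingers":1}
    - {"translation":[-23.6,5.8,2],"roll":-32,"fingers":1}

```text
clock: 7.55
eef_pos: [0.4473, -0.0212, 0.1137]
tool_rot: [0.822, -0.569, -0.0, 0.0]
ft_force: [0.7, 0.9, -0.9]
grip_width: 0.0172
```

```bash
python3 - <<'E'
from h import *
c=dict(np.load('pics/w3.npz'))
a=snap('wrist','w4'); o=bot.get_obs()
print(o['clock'],o['eef_pos'],o['tool_rot'],o['ft_force'],o['joint_pos'][5])
cv2.imwrite('pics/w4b.png',cv2.resize(a['pixels'][30:230,130:390,::-1],(780,600),interpolation=cv2.INTER_CUBIC))
E
```

```text
7.6 [ 0.44758954 -0.02102828  0.11393648] [ 8.22415821e-01 -5.68886775e-01  2.25230692e-04 -6.19499920e-05] [ 0.28603843 -0.50306704 -1.36610818] 2.734250133980892
```

View pics/w4b.png

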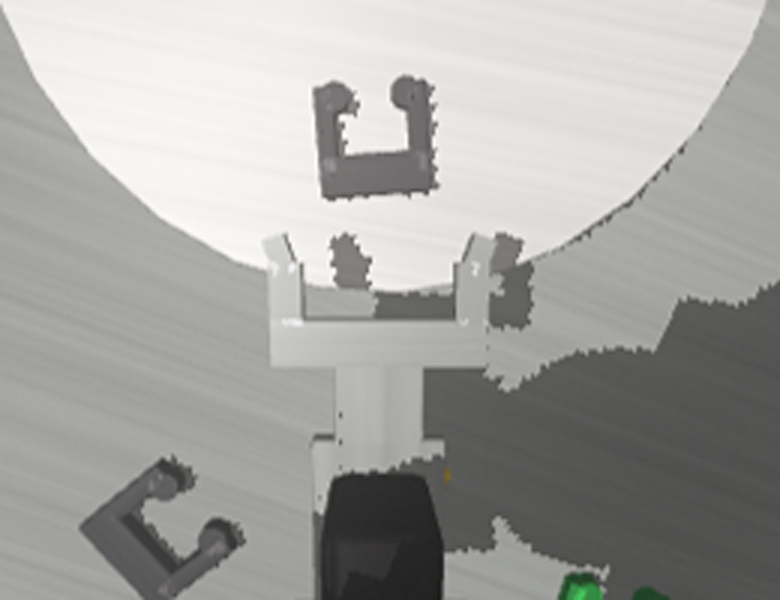

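The view shows the clip with back corners at (325,197) and (432,190) and its mouth facing away. The fork's face is on row 319 between columns 303 and 457, so the two are nearly in line.

```bash
cat >> h.py <<'E'
def loc(c,uv,z,tcp,ph):
    p=ray(c,uv,z)[:,:2]-np.array(tcp)[:2]; ex=np.array([np.cos(ph),np.sin(ph)]); return 1000*np.c_[p@ex,p@[-ex[1],ex[0]]]
def yaw(o):
    q=o['tool_rot']; return 2*np.arctan2(q[1],q[0])+np.pi/2
E
python3 - <<'E'
from h import *
c=dict(np.load('pics/w4.npz')); o=bot.get_obs(); t=o['eef_pos']; ph=yaw(o); print('phi',np.degrees(ph)%360)
f=lambda a:np.array(a,float)/3+[130-.33,30-.33]
print('clip top: BL BR FR FL',loc(c,f([[325,196],[432,190],[433,85],[316,92]]),.048,t,ph).round(1).tolist())
C=loc(c,f([[325,196],[432,190]]),.048,t,ph); d=C[1]-C[0];print('clip yaw rel',np.degrees(np.arctan2(d[0],-d[1])))
zb=t[2]-.0225
print('face in L/R',loc(c,f([[303,319],[457,320]]),zb,t,ph).round(1).tolist(),'outer',loc(c,f([[271,345],[488,345]]),zb,t,ph).round(1).tolist())
im=c['pixels']; m=(im.max(2)<110).astype('uint8'); m[60:]=0
N,l,s,cen=cv2.connectedComponentsWithStats(m)
for i in range(1,N):
    if s[i,4]>15: print(s[i],cen[i].round(1),loc(c,[cen[i]],.058,t,ph).round(1))
print('expected spindle',proj(c,[[.592,.034,.058]]))
cv2.imwrite('pics/w4c.png',cv2.resize(im[0:110,130:390,::-1],(780,330),interpolation=cv2.INTER_CUBIC))
E
```

```text
phi 20.65473063794086
clip top: BL BR FR FL [[80.2, 15.1], [81.7, -12.0], [106.0, -11.8], [104.5, 16.9]]
clip yaw rel 3.0574601061564124
face in L/R [[53.5, 17.6], [53.3, -15.4]] outer [[47.9, 24.7], [48.0, -22.2]]
[   9    0   52   60 2311] [34.3 29.2] [[122.6 153.5]]
expected spindle [[257.25279904 -25.31347319]]
```

View pics/w4c.png

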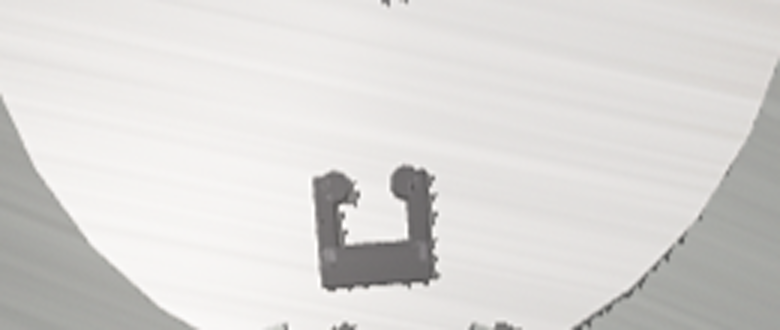

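Call:
play_rows:
  motion:
    - {"translation":[0,0,1.5],"roll":0,"fingers":1}
    - {"translation":[0,0,3],"roll":0,"fingers":1}
    - {"translation":[0,0,3.8],"roll":0,"fingers":1}
    - {"translation":[0,0,4.1],"roll":0,"fingers":1}
    - {"translation":[0,0,4.2],"roll":0,"fingers":1}
    - {"translation":[0,0,4.2],"roll":0,"fingers":1}
    - {"translation":[0,0,4.2],"roll":0,"fingers":1}
    - {"translation":[0,0,4.2],"roll":0,"fingers":1}

```text
clock: 8.27
eef_pos: [0.4479, -0.0202, 0.0723]
tool_rot: [0.823, -0.568, 0.001, -0.0]
ft_force: [0.8, -0.0, -1.6]
grip_width: 0.0174
```

```bash
cat >> h.py <<'E'
def force(n=4):
    F=[]
    for i in range(n): bot.camera('wrist'); F.append(bot.get_obs()['ft_force'])
    F=np.array(F); o=bot.get_obs(); ph=yaw(o)
    print('t',round(float(o['clock']),2),'eef',o['eef_pos'].round(4),'phi',np.degrees(ph)%360,'F',F.mean(0).round(2),'sd',F.std(0).round(2),'fwd',(F[:,:2]@[np.cos(ph),np.sin(ph)]).round(2))
E
python3 - <<'E'
from h import *
force(6)
E
```

```text
t 8.57 eef [ 0.4474 -0.0202  0.0718] phi 20.74073298293665 F [ 0.36  0.01 -1.86] sd [0.65 0.39 0.28] fwd [-0.15  0.19 -0.17  0.99 -0.08  1.3 ]
```

Call:
play_rows:
  motion:
    - {"translation":[0,-0.6,0],"roll":0,"fingers":1}
    - {"translation":[0,-1.2,0],"roll":0,"fingers":1}
    - {"translation":[0,-1.7,0],"roll":0,"fingers":1}
    - {"translation":[0,-2.0,0],"roll":0,"fingers":1}
    - {"translation":[0,-2.2,0],"roll":0,"fingers":1}
    - {"translation":[0,-2.4,0],"roll":0,"fingers":1}
    - {"translation":[0,-2.6,0],"roll":0,"fingers":1}
    - {"translation":[0,-2.8,0],"roll":0,"fingers":1}
    - {"translation":[0,-3.0,0],"roll":0,"fingers":1}
    - {"translation":[0,-3.3,0],"roll":0,"fingers":1}
    - {"translation":[0,-3.6,0],"roll":0,"fingers":1}
    - {"translation":[0,-3.9,0],"roll":0,"fingers":1}
    - {"translation":[0,-4.2,0],"roll":0,"fingers":1}
    - {"translation":[0,-4.5,0],"roll":0,"fingers":1}
    - {"translation":[0,-4.8,0],"roll":0,"fingers":1}
    - {"translation":[0,-5.0,0],"roll":0,"fingers":1}
    - {"translation":[0,-5.0,0],"roll":0,"fingers":1}
    - {"translation":[0,-5.0,0],"roll":0,"fingers":1}

```text
clock: 10.07
eef_pos: [0.4941, -0.0025, 0.0716]
tool_rot: [0.823, -0.568, -0.0, 0.0]
ft_force: [0.4, -1.0, -1.6]
grip_width: 0.0171
```

```bash
python3 - <<'E'
from h import *
force(4)
a=snap('wrist','w5'); o=bot.get_obs(); np.savez('pics/o5.npz',**o)
print(proj(a,[[.592,.034,.058]]))
cv2.imwrite('pics/w5b.png',cv2.resize(a['pixels'][0:190,135:385,::-1],(750,570),interpolation=cv2.INTER_CUBIC))
E
```

```text
t 10.27 eef [ 0.4938 -0.0026  0.0716] phi 20.736446336748173 F [-0.04 -0.12 -1.5 ] sd [0.54 0.81 0.17] fwd [-0.67 -0.05 -0.32  0.73]
[[259.44144342  45.7245942 ]]
```

View pics/w5b.png

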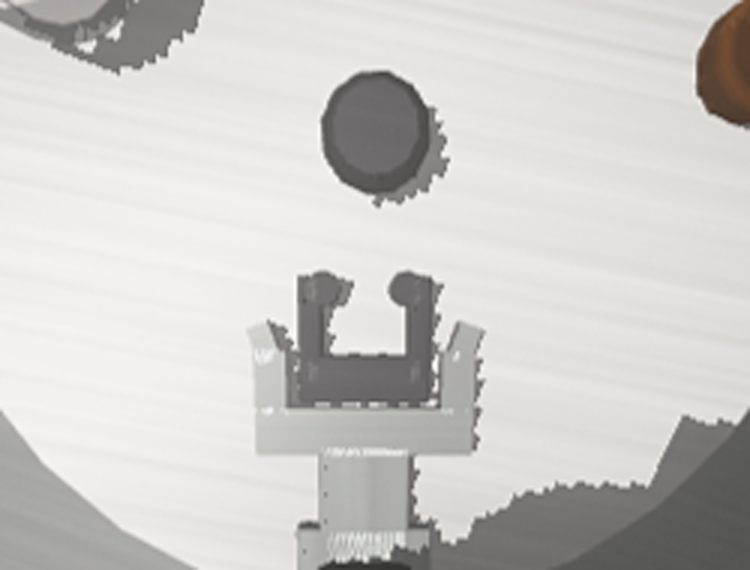

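The clip sits squarely in the fork: its sides are at columns 298 and 433, its back at row 405. The spindle head is centred at about (376,132). Next I'll measure the offset and the remaining distance.

```bash
python3 - <<'E'
from h import *
c=dict(np.load('pics/w5.npz')); o=dict(np.load('pics/o5.npz')); t=o['eef_pos']; ph=yaw(o)
f=lambda a:np.array(a,float)/3+[135-.33,0-.33]
print('clip BL BR FL FR',loc(c,f([[299,403],[432,401],[298,277],[433,277]]),.048,t,ph).round(1).tolist())
print('nubs',loc(c,f([[323,286],[406,287]]),.048,t,ph).round(1).tolist())
for z in(.051,.055,.058): print('head',z,loc(c,f([[321,130],[430,130],[376,71],[376,193]]),z,t,ph).round(1).tolist())
print('top disc .061',loc(c,f([[376,126]]),.061,t,ph).round(1).tolist())
print('face',loc(c,f([[287,408],[441,408]]),t[2]-.0225,t,ph).round(1).tolist())
E
```

```text
clip BL BR FL FR [[54.9, 15.4], [55.4, -13.2], [80.6, 15.1], [80.6, -12.9]]
nubs [[78.8, 9.9], [78.6, -7.3]]
head 0.051 [[107.5, 9.8], [107.5, -11.5], [117.7, -0.9], [96.2, -1.0]]
head 0.055 [[106.7, 9.6], [106.7, -11.2], [116.7, -0.9], [95.7, -0.9]]
head 0.058 [[106.1, 9.5], [106.1, -11.0], [116.0, -0.8], [95.2, -0.9]]
top disc .061 [[106.2, -0.8]]
face [[54.0, 17.9], [54.0, -15.1]]
```

Call:
play_rows:
  motion:
    - {"translation":[0.15,0,0],"roll":0,"fingers":1}
    - {"translation":[0.3,0,0],"roll":0,"fingers":1}
    - {"translation":[0.4,0,0],"roll":0,"fingers":1}
    - {"translation":[0.47,0,0],"roll":0,"fingers":1}
    - {"translation":[0.47,0,0],"roll":0,"fingers":1}
    - {"translation":[0.47,0,0],"roll":0,"fingers":1}
    - {"translation":[0.35,0,0],"roll":0,"fingers":1}
    - {"translation":[0.22,0,0],"roll":0,"fingers":1}
    - {"translation":[0.22,0,0],"roll":0,"fingers":1}
    - {"translation":[0.22,-0.3,0],"roll":0,"fingers":1}
    - {"translation":[0.22,-0.6,0],"roll":0,"fingers":1}
    - {"translation":[0.22,-0.9,0],"roll":0,"fingers":1}
    - {"translation":[0.22,-1.2,0],"roll":0,"fingers":1}
    - {"translation":[0.22,-1.4,0],"roll":0,"fingers":1}
    - {"translation":[0.22,-1.5,0],"roll":0,"fingers":1}
    - {"translation":[0.22,-1.5,0],"roll":0,"fingers":1}
    - {"translation":[0.22,-1.5,0],"roll":0,"fingers":1}

```text
clock: 11.73
eef_pos: [0.5088, 0.0008, 0.0715]
tool_rot: [0.823, -0.568, -0.0, 0.0]
ft_force: [-0.9, -0.3, -2.0]
grip_width: 0.0176
```

```bash
python3 - <<'E'
from h import *
force(3)
a=snap('wrist','w6'); o=bot.get_obs(); np.savez('pics/o6.npz',**o)
cv2.imwrite('pics/w6b.png',cv2.resize(a['pixels'][20:190,155:365,::-1],(735,595),interpolation=cv2.INTER_CUBIC))
E
```

```text
t 11.88 eef [0.5087 0.0007 0.0716] phi 20.735268386760932 F [-0.23  0.02 -2.13] sd [0.07 0.41 0.06] fwd [-0.18 -0.02 -0.42]
```

View pics/w6b.png

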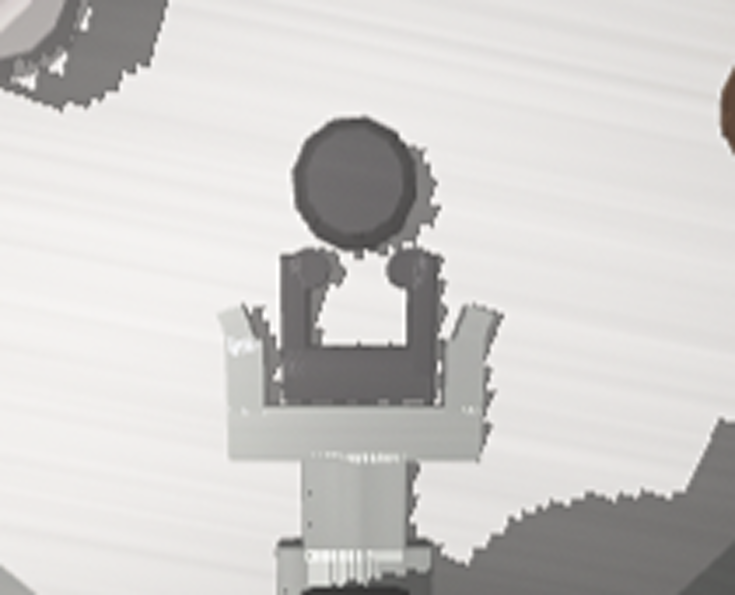

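The clip is lined up with the spindle: clip centre at column 360, head at 355, fork at 354.5, so within about 1 mm. I'll push on in small steps.

Call:
play_rows:
  motion:
    - {"translation":[0,-0.2,0],"roll":0,"fingers":1}
    - {"translation":[0,-0.4,0],"roll":0,"fingers":1}
    - {"translation":[0,-0.5,0],"roll":0,"fingers":1}
    - {"translation":[0,-0.6,0],"roll":0,"fingers":1}
    - {"translation":[0,-0.65,0],"roll":0,"fingers":1}
    - {"translation":[0,-0.7,0],"roll":0,"fingers":1}
    - {"translation":[0,-0.75,0],"roll":0,"fingers":1}
    - {"translation":[0,-0.8,0],"roll":0,"fingers":1}
    - {"translation":[0,-0.85,0],"roll":0,"fingers":1}
    - {"translation":[0,-0.9,0],"roll":0,"fingers":1}

```text
clock: 12.77
eef_pos: [0.5162, 0.0037, 0.0715]
tool_rot: [0.823, -0.568, -0.001, 0.001]
ft_force: [-4.4, -1.4, 2.6]
grip_width: 0.0171
```

Call:
play_rows:
  motion:
    - {"translation":[0,-0.05,0],"roll":0,"fingers":1}
    - {"translation":[0,-0.1,0],"roll":0,"fingers":1}
    - {"translation":[0,-0.15,0],"roll":0,"fingers":1}
    - {"translation":[0,-0.2,0],"roll":0,"fingers":1}

```text
clock: 13.1
eef_pos: [0.5167, 0.004, 0.0714]
tool_rot: [0.823, -0.568, -0.001, 0.002]
ft_force: [-7.3, -1.4, 4.9]
grip_width: 0.017
```

```bash
python3 - <<'E'
from h import *
force(3)
E
```

```text
t 13.25 eef [0.5168 0.004  0.0714] phi 20.720258607137925 F [-6.84 -2.29  3.93] sd [0.15 0.33 0.5 ] fwd [-6.96 -7.15 -7.5 ]
```

Call:
play_rows:
  motion:
    - {"translation":[0,0,-0.05],"roll":0,"fingers":1}
    - {"translation":[0,0,-0.1],"roll":0,"fingers":1}
    - {"translation":[0,0,-0.1],"roll":0,"fingers":1}

```text
clock: 13.5
eef_pos: [0.5175, 0.0042, 0.0725]
tool_rot: [0.823, -0.568, -0.001, 0.001]
ft_force: [-4.5, -1.6, 1.5]
grip_width: 0.0171
```

```bash
python3 - <<'E'
from h import *
force(3)
E
```

```text
t 13.65 eef [0.5175 0.0042 0.0724] phi 20.724564061278883 F [-5.09 -1.38  1.77] sd [0.56 0.59 0.81] fwd [-5.7  -5.08 -4.97]
```

Call:
play_rows:
  motion:
    - {"translation":[0,0,-0.06],"roll":0,"fingers":1}
    - {"translation":[0,0,-0.12],"roll":0,"fingers":1}
    - {"translation":[0,-0.05,-0.12],"roll":0,"fingers":1}
    - {"translation":[0,-0.1,-0.12],"roll":0,"fingers":1}

```text
clock: 13.98
eef_pos: [0.5186, 0.0046, 0.0737]
tool_rot: [0.823, -0.568, -0.001, 0.001]
ft_force: [-7.4, -1.2, 2.6]
grip_width: 0.0169
```

```bash
python3 - <<'E'
from h import *
force(3)
E
```

```text
t 14.13 eef [0.5185 0.0046 0.0736] phi 20.73036995073244 F [-6.53 -1.68  2.65] sd [0.75 0.47 0.37] fwd [-6.61 -7.81 -5.7 ]
```

Call:
play_rows:
  motion:
    - {"translation":[0,-0.05,-0.02],"roll":0,"fingers":1}
    - {"translation":[0,-0.1,-0.04],"roll":0,"fingers":1}
    - {"translation":[0,-0.15,-0.06],"roll":0,"fingers":1}
    - {"translation":[0,-0.2,-0.06],"roll":0,"fingers":1}

```text
clock: 14.47
eef_pos: [0.5198, 0.0051, 0.0742]
tool_rot: [0.823, -0.568, -0.001, 0.002]
ft_force: [-8.2, -2.8, 4.8]
grip_width: 0.0166
```

```bash
python3 - <<'E'
from h import *
force(2)
E
```

```text
t 14.57 eef [0.5199 0.0051 0.0742] phi 20.72287239051071 F [-7.42 -2.21  3.48] sd [0.11 0.48 0.12] fwd [-7.79 -7.65]
```

Call:
play_rows:
  motion:
    - {"translation":[0,-0.05,0],"roll":0,"fingers":1}
    - {"translation":[0,-0.1,0],"roll":0,"fingers":1}
    - {"translation":[0,-0.15,0],"roll":0,"fingers":1}
    - {"translation":[0,-0.2,0],"roll":0,"fingers":1}

```text
clock: 14.9
eef_pos: [0.5223, 0.006, 0.0742]
tool_rot: [0.823, -0.568, -0.001, 0.001]
ft_force: [-5.7, -1.8, 1.4]
grip_width: 0.0173
```

```bash
python3 - <<'E'
from h import *
force(2)
E
```

```text
t 15.0 eef [0.523  0.0063 0.0743] phi 20.734571920198988 F [-4.5  -1.43  1.04] sd [0.18 0.03 0.11] fwd [-4.9  -4.53]
```

Call:
play_rows:
  motion:
    - {"translation":[0,-0.05,0],"roll":0,"fingers":1}
    - {"translation":[0,-0.1,0],"roll":0,"fingers":1}
    - {"translation":[0,-0.15,0],"roll":0,"fingers":1}
    - {"translation":[0,-0.2,0],"roll":0,"fingers":1}

```text
clock: 15.33
eef_pos: [0.5271, 0.0074, 0.0747]
tool_rot: [0.823, -0.568, 0.001, -0.001]
ft_force: [-0.4, -0.5, -1.2]
grip_width: 0.0173
```

```bash
python3 - <<'E'
from h import *
force(2)
E
```

```text
t 15.43 eef [0.5266 0.0073 0.0746] phi 20.75229056305725 F [-0.06  0.59 -1.85] sd [0.29 0.46 0.03] fwd [ 0.59 -0.28]
```

Call:
play_rows:
  motion:
    - {"translation":[0,0,-0.08],"roll":0,"fingers":1}
    - {"translation":[0,-0.03,-0.08],"roll":0,"fingers":1}
    - {"translation":[0,-0.06,-0.08],"roll":0,"fingers":1}
    - {"translation":[0,-0.09,-0.08],"roll":0,"fingers":1}
    - {"translation":[0,-0.09,-0.08],"roll":0,"fingers":1}

```text
clock: 15.85
eef_pos: [0.5266, 0.0075, 0.0752]
tool_rot: [0.823, -0.568, 0.0, -0.0]
ft_force: [-0.6, -0.3, -2.3]
grip_width: 0.017
```

```bash
python3 - <<'E'
from h import *
force(2)
E
```

```text
t 15.95 eef [0.5265 0.0074 0.0752] phi 20.73870802342892 F [ 0.29  0.32 -1.69] sd [0.02 0.04 0.21] fwd [0.42 0.35]
```

Call:
play_rows:
  motion:
    - {"translation":[0,-0.03,0],"roll":0,"fingers":1}
    - {"translation":[0,-0.06,0],"roll":0,"fingers":1}
    - {"translation":[0,-0.09,0],"roll":0,"fingers":1}
    - {"translation":[0,-0.12,0],"roll":0,"fingers":1}
    - {"translation":[0,-0.12,0],"roll":0,"fingers":1}

```text
clock: 16.37
eef_pos: [0.5277, 0.0079, 0.0752]
tool_rot: [0.823, -0.568, 0.0, -0.0]
ft_force: [-1.1, 0.7, -1.9]
grip_width: 0.0171
```

```bash
python3 - <<'E'
from h import *
force(2)
E
```

```text
t 16.47 eef [0.5276 0.0079 0.0752] phi 20.74329337267592 F [ 0.31  0.52 -1.48] sd [0.09 0.35 0.53] fwd [0.69 0.27]
```

Call:
play_rows:
  motion:
    - {"translation":[0,-0.04,0],"roll":0,"fingers":1}
    - {"translation":[0,-0.08,0],"roll":0,"fingers":1}
    - {"translation":[0,-0.11,0],"roll":0,"fingers":1}
    - {"translation":[0,-0.11,0],"roll":0,"fingers":1}

```text
clock: 16.8
eef_pos: [0.5285, 0.0082, 0.0752]
tool_rot: [0.823, -0.568, -0.0, 0.0]
ft_force: [0.0, -0.5, -1.4]
grip_width: 0.0169
```

```bash
python3 - <<'E'
from h import *
force(2)
E
```

```text
t 16.9 eef [0.5285 0.0082 0.0751] phi 20.739772466575676 F [-0.79 -0.03 -1.96] sd [0.11 0.08 0.09] fwd [-0.83 -0.67]
```

Call:
play_rows:
  motion:
    - {"translation":[0,-0.03,0],"roll":0,"fingers":1}
    - {"translation":[0,-0.06,0],"roll":0,"fingers":1}
    - {"translation":[0,-0.08,0],"roll":0,"fingers":1}
    - {"translation":[0,-0.08,0],"roll":0,"fingers":1}

```text
clock: 17.23
eef_pos: [0.5292, 0.0085, 0.0752]
tool_rot: [0.823, -0.568, -0.0, 0.0]
ft_force: [-0.7, -0.4, -0.7]
grip_width: 0.017
```

```bash
python3 - <<'E'
from h import *
force(2)
E
```

```text
t 17.33 eef [0.5292 0.0085 0.0752] phi 20.741516449263052 F [-0.51 -0.79 -1.  ] sd [0.02 0.18 0.18] fwd [-0.71 -0.81]
```

Call:
play_rows:
  motion:
    - {"translation":[0,-0.03,0],"roll":0,"fingers":1}
    - {"translation":[0,-0.06,0],"roll":0,"fingers":1}
    - {"translation":[0,-0.06,0],"roll":0,"fingers":1}

```text
clock: 17.58
eef_pos: [0.5298, 0.0087, 0.0752]
tool_rot: [0.823, -0.568, -0.0, 0.0]
ft_force: [-1.4, -0.3, -1.4]
grip_width: 0.0171
```

```bash
python3 - <<'E'
from h import *
force(2)
E
```

```text
t 17.68 eef [0.5298 0.0087 0.0751] phi 20.73943615235338 F [-1.37 -1.15 -1.08] sd [0.15 0.2  0.32] fwd [-1.76 -1.62]
```

Call:
play_rows:
  motion:
    - {"translation":[0,-0.03,0],"roll":0,"fingers":1}
    - {"translation":[0,-0.06,0],"roll":0,"fingers":1}
    - {"translation":[0,-0.06,0],"roll":0,"fingers":1}

```text
clock: 17.93
eef_pos: [0.53, 0.0088, 0.0751]
tool_rot: [0.823, -0.568, -0.0, 0.0]
ft_force: [-3.5, -0.8, -0.6]
grip_width: 0.0169
```

```bash
python3 - <<'E'
from h import *
force(2)
E
```

```text
t 18.03 eef [0.53   0.0088 0.0752] phi 20.735135743187474 F [-3.38 -0.58  0.93] sd [0.02 0.24 0.34] fwd [-3.44 -3.3 ]
```

Call:
play_rows:
  motion:
    - {"translation":[0,-0.03,-0.02],"roll":0,"fingers":1}
    - {"translation":[0,-0.06,-0.04],"roll":0,"fingers":1}
    - {"translation":[0,-0.09,-0.05],"roll":0,"fingers":1}
    - {"translation":[0,-0.12,-0.05],"roll":0,"fingers":1}
    - {"translation":[0,-0.12,-0.05],"roll":0,"fingers":1}

```text
clock: 18.45
eef_pos: [0.5306, 0.0091, 0.0757]
tool_rot: [0.823, -0.568, -0.001, 0.001]
ft_force: [-4.9, -1.5, 1.9]
grip_width: 0.0171
```

```bash
python3 - <<'E'
from h import *
force(2)
E
```

```text
t 18.55 eef [0.5306 0.0091 0.0756] phi 20.73042719142132 F [-5.39 -1.59  1.64] sd [0.06 0.15 0.3 ] fwd [-5.6 -5.6]
```

Call:
play_rows:
  motion:
    - {"translation":[0,-0.05,-0.01],"roll":0,"fingers":1}
    - {"translation":[0,-0.1,-0.02],"roll":0,"fingers":1}
    - {"translation":[0,-0.15,-0.03],"roll":0,"fingers":1}
    - {"translation":[0,-0.18,-0.03],"roll":0,"fingers":1}
    - {"translation":[0,-0.18,-0.03],"roll":0,"fingers":1}

```text
clock: 18.97
eef_pos: [0.531, 0.0093, 0.0759]
tool_rot: [0.823, -0.568, -0.001, 0.002]
ft_force: [-8.5, -2.6, 4.5]
grip_width: 0.0171
```

```bash
python3 - <<'E'
from h import *
force(2)
E
```

```text
t 19.07 eef [0.531  0.0093 0.0758] phi 20.718685343734034 F [-8.55 -2.83  4.34] sd [0.77 0.28 0.21] fwd [-9.62 -8.38]
```

Call:
play_rows:
  motion:
    - {"translation":[0,0,-0.04],"roll":0,"fingers":1}
    - {"translation":[0,0,-0.08],"roll":0,"fingers":1}
    - {"translation":[0,0,-0.08],"roll":0,"fingers":1}

```text
clock: 19.32
eef_pos: [0.5316, 0.0096, 0.0767]
tool_rot: [0.823, -0.568, -0.001, 0.001]
ft_force: [-6.3, -2.0, 2.9]
grip_width: 0.0169
```

```bash
python3 - <<'E'
from h import *
force(3); o=bot.get_obs(); print(o['ft_torque'])
c=snap('wrist','w7'); s=snap('side','s7'); np.savez('pics/o7.npz',**bot.get_obs())
u,v=proj(s,[[.575,.03,.045]])[0].astype(int)
L=cv2.resize(s['pixels'][v-45:v+45,u-60:u+60,::-1],(800,600),interpolation=cv2.INTER_CUBIC)[:,:400] if 0 else cv2.resize(s['pixels'][v-45:v+45,u-50:u+30,::-1],(400,450),interpolation=cv2.INTER_CUBIC)
R=cv2.resize(c['pixels'][60:195,195:315,::-1],(400,450),interpolation=cv2.INTER_CUBIC)
cv2.imwrite('pics/m7.png',np.hstack([L,R]))
E
```

```text
t 19.47 eef [0.5315 0.0095 0.0766] phi 20.728439262484798 F [-7.12 -2.12  2.71] sd [0.19 0.28 0.61] fwd [-7.28 -7.15 -7.79]
[-0.54852277  1.62092424  0.00485886]
```

View pics/m7.png

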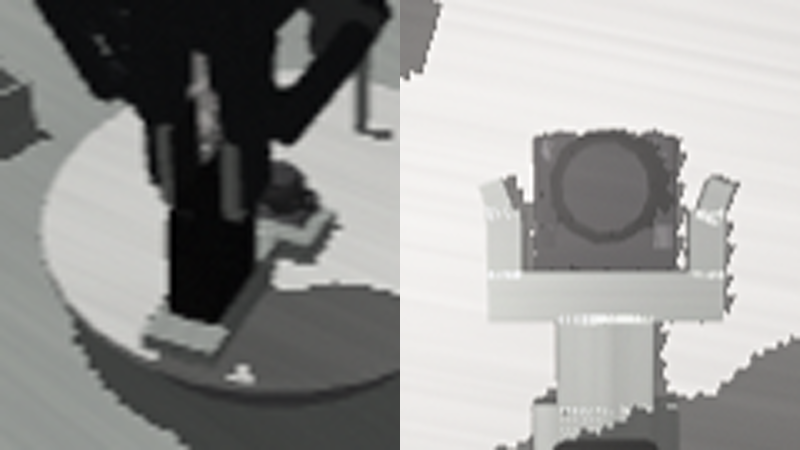

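The clip encloses the spindle: in the right half its arms reach past the head and the blade lies flat on its back bar. I'll now increase the press.

Call:
play_rows:
  motion:
    - {"translation":[0,-0.05,0],"roll":0,"fingers":1}
    - {"translation":[0,-0.1,0],"roll":0,"fingers":1}
    - {"translation":[0,-0.15,0],"roll":0,"fingers":1}
    - {"translation":[0,-0.17,0],"roll":0,"fingers":1}
    - {"translation":[0,-0.17,0],"roll":0,"fingers":1}

```text
clock: 19.98
eef_pos: [0.5316, 0.0096, 0.0766]
tool_rot: [0.823, -0.568, -0.002, 0.003]
ft_force: [-10.3, -4.1, 5.9]
grip_width: 0.017
```

```bash
python3 - <<'E'
from h import *
force(3)
E
```

```text
t 20.13 eef [0.5316 0.0096 0.0766] phi 20.706714566979613 F [-10.14  -3.23   5.79] sd [0.63 0.54 0.33] fwd [-10.43 -11.28 -10.17]
```

Call:
play_rows:
  motion:
    - {"translation":[0,-0.04,0],"roll":0,"fingers":1}
    - {"translation":[0,-0.07,0],"roll":0,"fingers":1}
    - {"translation":[0,-0.1,0],"roll":0,"fingers":1}
    - {"translation":[0,-0.1,0],"roll":0,"fingers":1}
    - {"translation":[0,-0.1,0],"roll":0,"fingers":1}
    - {"translation":[0,-0.1,0],"roll":0,"fingers":1}

```text
clock: 20.63
eef_pos: [0.5317, 0.0097, 0.0765]
tool_rot: [0.823, -0.569, -0.002, 0.003]
ft_force: [-11.8, -3.2, 7.3]
grip_width: 0.0172
```

```bash
python3 - <<'E'
from h import *
force(6)
E
```

```text
t 20.93 eef [0.5317 0.0097 0.0765] phi 20.70176791018236 F [-12.33  -4.26   7.62] sd [0.68 0.2  0.37] fwd [-13.91 -12.2  -13.2  -13.63 -13.   -12.28]
```

```bash
python3 - <<'E'
from h import *
snap('wrist','w8')
G=[cv2.cvtColor(np.load(f'pics/w{i}.npz')['pixels'],cv2.COLOR_RGB2GRAY) for i in (5,6,8)]
# points (full px) from w6 view: blade rear corners, tips, face corners, neck/foot corners
pts=np.array([[220,310],[489,306],[229,459],[480,460],[264,406],[445,407],[303,460],[408,460],[277,545],[433,545]],np.float32)/3.5+np.float32([155,20])
for a,b,n in((1,0,'6->5'),(1,2,'6->8')):
    q,st,er=cv2.calcOpticalFlowPyrLK(G[a],G[b],pts.reshape(-1,1,2),None,winSize=(9,9),maxLevel=1)
    for p,r,s,e in zip(pts,q[:,0],st,er): print(n,p.round(1),(r-p).round(2),s,e.round(1))
force(2)
E
```

```text
6->5 [217.9 108.6] [-0.18 -0.01] [1] [1.5]
6->5 [294.7 107.4] [-2.12  0.79] [1] [6.7]
6->5 [220.4 151.1] [-0.06  0.26] [1] [2.7]
6->5 [292.1 151.4] [ 1.34 -0.25] [1] [5.3]
6->5 [230.4 136. ] [ 0.13 -0.01] [1] [3.5]
6->5 [282.1 136.3] [-1.15 -0.21] [1] [13.1]
6->5 [241.6 151.4] [-0.08  0.18] [1] [4.9]
6->5 [271.6 151.4] [-1.11  0.94] [1] [13.9]
6->5 [234.1 175.7] [-0.08 -0.12] [1] [3.9]
6->5 [278.7 175.7] [0.73 0.21] [1] [18.5]
6->8 [217.9 108.6] [1.73 6.26] [1] [1.1]
6->8 [294.7 107.4] [-1.92  5.18] [1] [8.3]
6->8 [220.4 151.1] [2.22 4.56] [1] [5.2]
6->8 [292.1 151.4] [0.56 4.56] [1] [9.6]
6->8 [230.4 136. ] [1.62 5.31] [1] [12.]
6->8 [282.1 136.3] [-0.5   4.48] [1] [14.3]
6->8 [241.6 151.4] [0.54 4.5 ] [1] [9.1]
6->8 [271.6 151.4] [0.27 6.82] [1] [14.4]
6->8 [234.1 175.7] [1.57 4.61] [1] [13.8]
6->8 [278.7 175.7] [-6.57 -6.97] [1] [35.]
t 21.08 eef [0.5317 0.0097 0.0765] phi 20.696402537580617 F [-12.36  -3.74   8.01] sd [0.34 0.47 0.36] fwd [-13.04 -12.73]
```

The tracking shows the fork has pitched a few degrees in the pads, so its prong tips bear on the turntable. I'll unload that by raising the tool slightly, then hold the press again.

Call:
play_rows:
  motion:
    - {"translation":[0,0,-0.05],"roll":0,"fingers":1}
    - {"translation":[0,0,-0.1],"roll":0,"fingers":1}
    - {"translation":[0,0,-0.15],"roll":0,"fingers":1}
    - {"translation":[0,-0.04,-0.15],"roll":0,"fingers":1}
    - {"translation":[0,-0.08,-0.15],"roll":0,"fingers":1}
    - {"translation":[0,-0.1,-0.15],"roll":0,"fingers":1}
    - {"translation":[0,-0.1,-0.15],"roll":0,"fingers":1}

```text
clock: 21.67
eef_pos: [0.5328, 0.0101, 0.078]
tool_rot: [0.823, -0.569, -0.002, 0.003]
ft_force: [-11.9, -3.8, 7.0]
grip_width: 0.0168
```

```bash
python3 - <<'E'
from h import *
force(4)
E
```

```text
t 21.87 eef [0.5329 0.0101 0.078 ] phi 20.704364974507133 F [-12.01  -3.83   7.51] sd [0.55 0.55 0.56] fwd [-13.11 -12.44 -12.81 -11.98]
```

Call:
play_rows:
  motion:
    - {"translation":[0,0.1,0],"roll":0,"fingers":1}
    - {"translation":[0,0.2,0],"roll":0,"fingers":1}
    - {"translation":[0,0.3,0],"roll":0,"fingers":1}
    - {"translation":[0,0.4,0],"roll":0,"fingers":1}
    - {"translation":[0,0.6,0],"roll":0,"fingers":1}
    - {"translation":[0,0.9,0],"roll":0,"fingers":1}
    - {"translation":[0,1.3,0],"roll":0,"fingers":1}
    - {"translation":[0,1.8,0],"roll":0,"fingers":1}
    - {"translation":[0,2.3,0],"roll":0,"fingers":1}
    - {"translation":[0,2.8,0],"roll":0,"fingers":1}
    - {"translation":[0,3.3,0],"roll":0,"fingers":1}
    - {"translation":[0,3.6,0],"roll":0,"fingers":1}
    - {"translation":[0,3.6,0],"roll":0,"fingers":1}
    - {"translation":[0,3.6,0],"roll":0,"fingers":1}

```text
clock: 23.03
eef_pos: [0.5031, -0.0015, 0.0785]
tool_rot: [0.823, -0.568, 0.0, -0.0]
ft_force: [0.1, 0.1, -1.7]
grip_width: 0.0167
```

```bash
python3 - <<'E'
from h import *
force(3)
a=snap('wrist','w9'); o=bot.get_obs(); np.savez('pics/o9.npz',**o)
G=[cv2.cvtColor(np.load(f'pics/w{i}.npz')['pixels'],cv2.COLOR_RGB2GRAY) for i in (6,9)]
pts=np.array([[220,310],[489,306],[229,459],[264,406],[303,460],[277,545]],np.float32)/3.5+np.float32([155,20])
q,st,er=cv2.calcOpticalFlowPyrLK(G[0],G[1],pts.reshape(-1,1,2),None,winSize=(9,9),maxLevel=1)
for p,r,s,e in zip(pts,q[:,0],st,er): print(p.round(1),(r-p).round(2),s,e.round(1))
t=o['eef_pos'];ph=yaw(o)
im=a['pixels'].max(2); m=(im<120).astype('uint8'); m[120:]=0
N,l,s,cen=cv2.connectedComponentsWithStats(m)
for i in range(1,N):
    if s[i,4]>60: print(s[i],cen[i].round(1))
print('spindle px',proj(a,[[.592,.034,.058]]))
cv2.imwrite('pics/m9.png',np.hstack([cv2.resize(a['pixels'][0:190,155:345,::-1],(540,540),interpolation=cv2.INTER_CUBIC)]))
E
```

```text
t 23.18 eef [ 0.5035 -0.0014  0.0784] phi 20.743385315984376 F [ 0.1   0.36 -2.4 ] sd [0.52 0.59 0.18] fwd [ 0.24 -0.27  0.68]
[217.9 108.6] [0.3  1.69] [1] [1.]
[294.7 107.4] [-1.82  1.22] [1] [7.2]
[220.4 151.1] [0.37 1.35] [1] [1.9]
[230.4 136. ] [150.05 -74.76] [1] [42.1]
[241.6 151.4] [-0.02  1.08] [1] [2.7]
[234.1 175.7] [0.27 1.31] [1] [7.2]
[   0    0   62  120 5100] [26.7 56.9]
[164   0  19  33 179] [175.7  15.7]
[349   0  29   9 194] [363.3   3.1]
[ 358    9   48   54 1077] [377.5  44.8]
[146  27  16  10  68] [154.9  31.2]
[ 234   45   46   51 1995] [256.4  71.2]
spindle px [[255.44265712  65.54957049]]
```

```bash
python3 - <<'E'
from h import *
c=dict(np.load('pics/w9.npz')); o=dict(np.load('pics/o9.npz')); t=o['eef_pos']; ph=yaw(o)
im=c['pixels']; m=(im.max(2)<120).astype('uint8'); m[120:]=0
N,l,s,cen=cv2.connectedComponentsWithStats(m)
i=l[75,256]; rows=[(v,*np.where(l[v]==i)[0][[0,-1]]) for v in range(45,96,3)]; print(rows)
b=s[i,1]+s[i,3]-1
print('clip back',loc(c,[[256,b]],.048,t,ph),'sides mid',loc(c,[[rows[-2][1],rows[-2][0]],[rows[-2][2],rows[-2][0]]],.048,t,ph))
S=np.array([.592,.034])
# spindle from w5 measurement
o5=dict(np.load('pics/o5.npz'));p5=yaw(o5);R=np.array([[np.cos(p5),-np.sin(p5)],[np.sin(p5),np.cos(p5)]]);S=o5['eef_pos'][:2]+R@[.1063,-.0009];print('S',S)
d=S-t[:2];print('spindle local',1000*np.array([d@[np.cos(ph),np.sin(ph)],d@[-np.sin(ph),np.cos(ph)]]))
g=im.max(2);print(g[40:100,256])
E
```

```text
[(45, np.int64(258), np.int64(259)), (48, np.int64(247), np.int64(265)), (51, np.int64(234), np.int64(277)), (54, np.int64(234), np.int64(278)), (57, np.int64(235), np.int64(278)), (60, np.int64(235), np.int64(278)), (63, np.int64(235), np.int64(278)), (66, np.int64(235), np.int64(278)), (69, np.int64(235), np.int64(278)), (72, np.int64(235), np.int64(278)), (75, np.int64(235), np.int64(278)), (78, np.int64(235), np.int64(277)), (81, np.int64(235), np.int64(277)), (84, np.int64(235), np.int64(277)), (87, np.int64(235), np.int64(277)), (90, np.int64(235), np.int64(277)), (93, np.int64(235), np.int64(277))]
clip back [[79.11999753  1.40040795]] sides mid [[ 82.1573229   14.88884316]
 [ 82.1708519  -12.08922968]]
S [0.59357201 0.03422397]
spindle local [96.89517868  1.36319657]
[234 235 235 239 211 124  83  90 102 107 108 108 109 110 110 110 110 110
 110 112 111 110 109 108 108 108 109 110 110 111 110 109 110 110 110 110
 109  98  85  86  88  87  91 107 114 112 112 112 111 111 111 110 112 106
  86 210 243 238 236 234]
```

Call:
play_rows:
  motion:
    - {"translation":[0,0.5,-2],"roll":0,"fingers":1}
    - {"translation":[0,1,-4],"roll":0,"fingers":1}
    - {"translation":[0,1,-6],"roll":0,"fingers":1}
    - {"translation":[22.8,13.4,-6],"roll":32,"fingers":1}
    - {"translation":[22.8,13.4,-6],"roll":32,"fingers":1}
    - {"translation":[22.8,13.4,-6],"roll":32,"fingers":1}
    - {"translation":[22.8,13.4,-6],"roll":32,"fingers":1}
    - {"translation":[22.8,13.4,-6],"roll":32,"fingers":1}
    - {"translation":[22.8,13.4,-6],"roll":32,"fingers":1}
    - {"translation":[22.8,13.4,-6],"roll":32,"fingers":1}
    - {"translation":[22.8,13.4,-6],"roll":32,"fingers":1}
    - {"translation":[22.8,13.4,-6],"roll":32,"fingers":1}
    - {"translation":[22.8,13.4,-6],"roll":32,"fingers":1}
    - {"translation":[22.8,13.4,-6],"roll":32,"fingers":1}
    - {"translation":[22.8,13.4,-6],"roll":32,"fingers":1}

```text
clock: 24.48
eef_pos: [0.4589, -0.2606, 0.1384]
tool_rot: [-0.635, 0.772, 0.0, 0.0]
ft_force: [-0.1, 0.4, -2.7]
grip_width: 0.0169
```

Call:
play_rows:
  motion:
    - {"translation":[0,0,3],"roll":0,"fingers":1}
    - {"translation":[0,0,6],"roll":0,"fingers":1}
    - {"translation":[0,0,8],"roll":0,"fingers":1}
    - {"translation":[0,0,9.2],"roll":0,"fingers":1}
    - {"translation":[0,0,9.7],"roll":0,"fingers":1}
    - {"translation":[0,0,10.0],"roll":0,"fingers":1}
    - {"translation":[0,0,10.15],"roll":0,"fingers":1}
    - {"translation":[0,0,10.3],"roll":0,"fingers":1}
    - {"translation":[0,0,10.35],"roll":0,"fingers":1}
    - {"translation":[0,0,10.35],"roll":0,"fingers":1}
    - {"translation":[0,0,10.35],"roll":0,"fingers":1}

```text
clock: 25.4
eef_pos: [0.4591, -0.2624, 0.0356]
tool_rot: [-0.634, 0.773, -0.001, 0.0]
ft_force: [0.1, -0.0, -1.5]
grip_width: 0.0167
```

```bash
python3 - <<'E'
from h import *
force(2)
E
```

```text
t 25.5 eef [ 0.4589 -0.2624  0.0354] phi 348.72988684463684 F [ 0.27 -0.36 -1.37] sd [0.18 0.06 0.9 ] fwd [0.52 0.15]
```

Call:
play_rows:
  motion:
    - {"translation":[0,0,0.05],"roll":0,"fingers":1}
    - {"translation":[0,0,0.1],"roll":0,"fingers":1}
    - {"translation":[0,0,0.15],"roll":0,"fingers":1}
    - {"translation":[0,0,0.15],"roll":0,"fingers":1}
    - {"translation":[0,0,0.15],"roll":0,"fingers":1}

```text
clock: 25.92
eef_pos: [0.4589, -0.2621, 0.0344]
tool_rot: [-0.634, 0.773, -0.0, 0.0]
ft_force: [-1.9, 1.7, 6.6]
grip_width: 0.0166
```

Contact with the tray floor is firm, so I'll release.

Call:
play_rows:
  motion:
    - {"translation":[0,0,0],"roll":0,"fingers":0.3}
    - {"translation":[0,0,0],"roll":0,"fingers":0}
    - {"translation":[0,0,0],"roll":0,"fingers":-0.5}
    - {"translation":[0,0,0],"roll":0,"fingers":-1}
    - {"translation":[0,0,0],"roll":0,"fingers":-1}
    - {"translation":[0,0,0],"roll":0,"fingers":-1}
    - {"translation":[0,0,0],"roll":0,"fingers":-1}
    - {"translation":[0,0,0],"roll":0,"fingers":-1}
    - {"translation":[0,0,-2],"roll":0,"fingers":-1}
    - {"translation":[0,0,-5],"roll":0,"fingers":-1}
    - {"translation":[0,0,-9],"roll":0,"fingers":-1}
    - {"translation":[0,0,-13],"roll":0,"fingers":-1}
    - {"translation":[0,0,-16],"roll":0,"fingers":-1}
    - {"translation":[0,0,-16],"roll":0,"fingers":-1}
    - {"translation":[0,0,-16],"roll":0,"fingers":-1}

```text
clock: 27.17
eef_pos: [0.46, -0.2629, 0.1957]
tool_rot: [-0.634, 0.773, -0.003, 0.001]
ft_force: [0.9, -0.2, -0.1]
grip_width: 0.0855
```

```bash
python3 - <<'E'
from h import *
force(1)
s=snap('side','s10');w=snap('wrist','w10');w9=np.load('pics/w9.npz')['pixels']
L=cv2.resize(s['pixels'][130:384,190:430,::-1],(500,530),interpolation=cv2.INTER_CUBIC)
B=cv2.resize(w['pixels'][40:230,160:350,::-1],(265,265),interpolation=cv2.INTER_CUBIC)
A=cv2.resize(w9[20:120,205:305,::-1],(265,265),interpolation=cv2.INTER_CUBIC)
cv2.imwrite('pics/m10.png',np.hstack([L,np.vstack([A,B])]))
s0=np.load('pics/side0.npz')['pixels'].astype(int); d=np.abs(s0-s['pixels']).max(2)
for n,P in dict(vial=[.63,-.03,.06],cup=[.605,.1,.055]).items():
    u,v=proj(s,[P])[0].astype(int); print(n,(u,v),'changed px',(d[v-20:v+20,u-14:u+14]>40).sum())
E
```

```text
t 27.22 eef [ 0.4587 -0.2622  0.1936] phi 348.73819792490457 F [-0.06 -1.14  0.39] sd [0. 0. 0.] fwd [0.16]
vial (np.int64(288), np.int64(177)) changed px 0
cup (np.int64(234), np.int64(158)) changed px 1
```

View pics/m10.png

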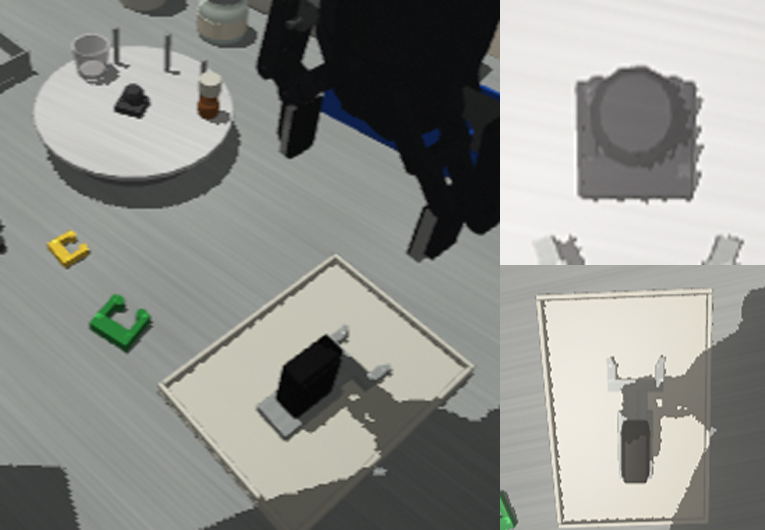

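The clip is seated on the spindle, and the fork tool stands upright inside the tray (handle at about (308,385)). The vial at (208,95) and the cup at (90,55) have not changed. Handing in.

```bash
python3 -c "
from workcell import bot
print(bot.job_done())"
```

```text
the job is handed in; nothing more can be done
None
```

The clip is snapped into the spindle's groove, and the fork tool stands upright in its white tray, released. I handed the job in at about 27 s. The one thing I could not confirm is whether the press stayed under your 16 N limit.

**Clip:** I slid it on with the fork only. The push peaked at about 8 N as the arms spread, then fell to about 0 N as it snapped in. After I backed off, the wrist image put the clip's back face 17.8 mm from the axis (17 mm when seated) and centred to about 0.1 mm.

**Press home:** The push along the fork averaged 12.6–13.0 N and was held for over half a second. Single noisy readings ran from 12.0 to 13.9 N.

**Doubt about the press:** The wrist also felt about 9 N upward, because the fork pitched a few degrees in the pads. Raising the tool did not remove it.
- **If that was friction on the clip:** the total contact force was about 16 N, right at your limit but under the 17.5 N failure level.
- **If it was the prong tips on the turntable:** the force on the clip was somewhat below 13 N, and with a lot of friction it could have dropped below the 9.5 N step threshold.

**Last checks:** The fork tool looks flat on the tray floor and clear of the open gripper. The side view shows the vial and cup where they were at the start (0 and 1 changed pixels).

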